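# Clip the cold-room key onto the snap hook

### The job

Hang the cold-room key on the snap hook of the retort stand: pick up its fob, press the ring against the hook's sprung gate until the ring passes inside and the gate snaps shut behind it. While still holding the fob, draw it back with a light but definite tug (about 5 N) against the hook's nose to check that it is caught, then let go so that it hangs freely, and wait several seconds until it has all but stopped swinging. Be gentle with the hook, never more than 12 N on it, and leave the tube rack, the dishes and the jar where they stand.

Things in the scene. Friction and masses are not known exactly. Their poses are not given: they have to be found in the camera images.
- fob_grip (a point): Centre of the key fob: a grey plastic bar 72 mm long (its x), 16 mm wide (y), 24 mm high (z), 90 g nominal (actual mass varies), lying on the bench at the start, so that this point is 12 mm above the bench. A round steel ring stands out of its +x end, lying flat in the x-y plane at mid-height; a short brass key blade stands 25 mm out of its -x end.
- ring_bar (a point): Middle of the wire at the far end of the fob's ring, 70 mm from fob_grip along the fob's +x (same axes as fob_grip). Ring: wire 5 mm thick, 36 mm across between wire centres, clear opening 31 mm; between the fob's end face and the wire at this point 31 mm are free.
- hook_mid (a point): Where the ring's wire centre rests in the bottom of the snap hook, 190 mm above the bench. Axes: +x level, from the mouth inward (roughly away from the robot), z up. Given for the middle setting of the hook's rod: the real hook stands up to 10 mm nearer or farther along x (not measured: feel or look for it); y and z are true. Offsets in the other entries are from the real resting place.
- mouth_mid (a point): Where the ring's wire centre best enters the mouth, same axes and same unmeasured shift as hook_mid: 14 mm before and 11 mm above it (9 to 13 mm will do). The wire, ring held level and square, swings the gate in and stops at the hook's back bar 7.5 mm beyond hook_mid. Lowered there to hook_mid's height it leaves the gate, which springs shut behind it.
- gate (a joint): Swing of the sprung gate, rad: 0 shut on the nose, grows as pressed inward (to 1.15), cannot swing outward. Straight steel bar 5 mm thick, hinged 41 mm above hook_mid, free lower end 7 mm above it, 14 mm on the mouth side. Its spring takes about 2 N at the lower part to start it and up to 7 N to hold it open for the ring.
- stand: Fixed retort stand; origin on the bench straight below hook_mid, same axes. Hook: steel C of 6 mm round bar in the x-z plane, mouth to -x: nose at x -14 mm with its top 6 mm above hook_mid, back bar at x +13, bowl centre line 6 mm below, top 53 mm above. A level rod 65 mm above hook_mid joins it to a 340 mm tall post at x +140. Base plate 200 x 130 x 14 mm, centred at x +100.
- rack: Pink tube rack 85 x 125 x 42 mm (bystander); origin in the centre of its underside.
- dishes: Two stacked culture dishes, 92 mm across, 30 mm high (bystander); origin in the centre of the underside.
- jar: Brown glass bottle, 54 mm across, 100 mm high (bystander); origin in the centre of its underside.
- fob: The whole key (fob, ring and blade); origin in the centre of the fob's underside, 12 mm below fob_grip, same axes.
There are look-alikes about, which are no part of the job. What is shaped like the fob but blue, green or turquoise is not meant.

How it is judged:
By the outcome, as a careful person would: the job done as asked, in the order asked, and still so for the second after the job is handed in, with the robot touching nothing.
It also fails if it takes over 72 s, if anything falls off the work surface, if the arm or the gripper's body presses on something with over 40 N, if the wrist force passes 120 N, or if a joint passes its speed limit or range.

### The arm

A 7-joint arm with a two-finger parallel gripper is mounted at the origin on the work surface. World frame = base frame: x ahead of the robot, y to its left, z up, the work surface at z = 0. Lengths are in mm, angles in rad, forces in N, time in s.
With the tool pointing down it reaches from about 350 to 775 mm from the base axis. Payload 3.1 kg.
Tool frame: the origin (TCP) lies midway between the tips of the shut fingers; the grasp point (between the pads) lies 19 mm behind it; z points along the fingers, y is the line along which they close (so a half turn about z gives the same grasp; the last joint's range is limited). The gripper opens to 85 mm and grips with 20 to 120 N. Pads are 22 mm wide; open, the fingers measure 114 mm over their backs; the gripper's body (76 mm by 85 mm) begins 54 mm behind the grasp point. The pads swing forward as they close: fully open they stand 13 mm farther back than shut.
Start: joints at [1.276, 0.311, 0.014, 1.512, -0.004, 1.319, -0.027], TCP at [137.596, -532.527, 201.604] pointing down, gripper open.
Joint ranges: [-2.7, 2.7], [-0.3, 1.91], [-1.27, 1.3], [0.12, 2.57], [-1.44, 4.58], [0.2, 2.03], [-3.05, 3.05]. Speed limits (rad/s): [2.79, 2.79, 3.14, 3.14, 3.14, 3.14, 3.14].

### API

Orientations are given as a unit quaternion [x, y, z, w].
In Python, from workcell import env, eoat, solver, vision, models gives the robot as it stands. Calls block until the motion is done:
- env.reach(position, orientation): joint-space move of the TCP to a pose.
- env.line_to(position, rotation=None, max_speed=150, guard=None): straight line of the TCP; rotation=None keeps the orientation; max_speed is the mean speed in mm/s. With guard (N) it stops when the force on the tool has changed by that much, and returns True; else False.
- env.move_j(angles): joint-space move.
- eoat.gripper_to(opening): opening from 0.0 (shut) to 1.0 (fully open); the grip force is fixed at half the most; returns when the fingers have stopped.
- env.wait(seconds).
- solver.inverse_kinematics(position, orientation): joint angles nearest the present ones, or None.
- env.get_state(): the state.
- vision.grab_frame(name): name is "side" or "top" or "wrist"; returns the picture (384x512x3 uint8, red, green, blue); there is no depth.
- vision.camera_model(name): a dict with "mtx" (3x3 intrinsics, pixels), "pose" (4x4, takes a point from camera to world coordinates). Camera axes: x right, y down, z forward; pixel columns grow to the right and rows downward; lengths in mm; the calibration is good to about 2 mm. A picture is of the moment at which its call begins: read the wrist's pose just before it. camera_model takes no time and is no camera call; for the wrist camera it gives the pose at the moment of the call.
A pose or a line that the arm cannot do raises env.IKError and nothing moves.
- env.close_job(): hands the job in; it is judged then, once.
Trained networks look in the newest picture that a camera, given by its name, has taken for a name from the list of things; names that differ only in an ending like _2 or _b are one class to them, and where a whole thing is asked for, a point or a joint stands for the part that bears it (a point fixed in the world has none). Each returns a list of dicts, best first, with "p" (0 to 1); they miss things now and then, are a little off and sometimes report something else, mostly with a low value. They report only what shows in the picture. A call takes as long as a camera call. They do not tell look-alikes from the thing itself.
- models.silhouettes(camera, name): "mask" (384x512 bool, what is visible of it) and "extent" ([centre column, centre row, width, height] in pixels, round what is visible of it).
The state is a dict: "clock": time; "joints": joint angles; "joint_velocities": joint speeds; "effort": joint torques, N m; "tool_pos": TCP position; "orientation": TCP orientation; "force": force on the tool from outside, world axes, zero at the start; "torque": the same for the moment, N m; "gripper_width": opening from 0.0 (shut) to 1.0 (fully open); "grasp_force": force on a finger pad.
Only numpy, scipy, OpenCV 4.12 (cv2) and the standard library are available. Lean on these libraries where they do the work, as an engineer would, in place of code of your own. Each camera call takes 0.05 s, during which the arm holds its last target. There are 200 camera calls.

## Working session

There is one attempt and no reset: what is moved stays moved. The work goes in short steps, each a Python script; the robot and the scene stay as the last script left them, time stands still between calls to the robot, and variables do not carry over. Pictures are saved under pics/ and viewed, at most 10 in all, crops included, and the job is handed in when it is done.

```bash
mkdir -p pics; ls; python3 - <<'E'
from workcell import env, eoat, solver, vision, models
import cv2, numpy as np
ims=[]
for c in ("side","top"):
    im=vision.grab_frame(c); cv2.imwrite(f"pics/{c}0.png",im[:,:,::-1]); ims.append(im)
    m=vision.camera_model(c); print(c,np.round(m["mtx"],1).tolist(),np.round(m["pose"],3).tolist())
    for n in ("fob","stand","gate","rack","dishes","jar","ring_bar"):
        print(n,[(round(d["p"],2),np.round(d["extent"]).tolist()) for d in models.silhouettes(c,n)[:5]])
cv2.imwrite("pics/a.png",cv2.resize(np.vstack(ims)[:,:,::-1],None,fx=.78,fy=.78))
s=env.get_state();print(s)
E
```

```text
pics
side [[392.2, 0.0, 260.0], [0.0, 392.2, 194.0], [0.0, 0.0, 1.0]] [[-0.896, -0.239, 0.373, 140.09], [-0.443, 0.524, -0.728, 734.151], [-0.021, -0.818, -0.575, 748.815], [0.0, 0.0, 0.0, 1.0]]
fob [(0.58, [291.0, 194.0, 40.0, 14.0]), (0.45, [298.0, 217.0, 17.0, 24.0]), (0.45, [330.0, 173.0, 25.0, 4.0]), (0.45, [358.0, 205.0, 10.0, 21.0])]
stand [(0.72, [181.0, 221.0, 92.0, 146.0])]
gate []
rack [(0.7, [252.0, 176.0, 40.0, 28.0])]
dishes [(0.69, [291.0, 193.0, 42.0, 10.0])]
jar [(0.78, [221.0, 356.0, 33.0, 42.0])]
ring_bar [(0.79, [297.0, 193.0, 31.0, 11.0]), (0.6, [329.0, 174.0, 25.0, 7.0]), (0.51, [300.0, 220.0, 14.0, 20.0]), (0.44, [180.0, 220.0, 92.0, 145.0])]
top [[365.1, 0.0, 258.0], [0.0, 365.1, 193.3], [0.0, 0.0, 1.0]] [[0.01, -0.997, 0.083, 418.491], [-1.0, -0.011, -0.004, 5.101], [0.005, -0.083, -0.997, 1073.358], [0.0, 0.0, 0.0, 1.0]]
fob [(0.83, [404.0, 214.0, 19.0, 28.0]), (0.77, [359.0, 260.0, 39.0, 12.0]), (0.75, [306.0, 208.0, 23.0, 15.0]), (0.59, [343.0, 186.0, 17.0, 44.0])]
stand [(0.94, [197.0, 125.0, 67.0, 95.0]), (0.64, [343.0, 182.0, 19.0, 36.0])]
gate [(0.64, 
[... 403 characters left out ...]
  0.01401019,  1.51147507, -0.00443249,
        1.31917628, -0.02723732]), 'joint_velocities': array([ 9.22885697e-05, -3.11716600e-04,  9.60701139e-04,  1.64066851e-04,
        4.57110729e-04, -2.27052837e-03, -2.12530234e-03]), 'effort': array([ 8.80560810e-05, -3.79759741e+01,  1.45814144e-01, -2.30851150e+01,
        1.21384041e-02,  1.79566068e-03,  3.10556572e-05]), 'tool_pos': array([ 137.62044083, -532.54526947,  201.63429921]), 'orientation': array([9.92019738e-01, 1.26082659e-01, 1.21808261e-05, 5.34181214e-05]), 'force': array([-0.84799402, -0.31083707,  0.82882106]), 'torque': array([ 0.00361506, -0.02226516,  0.02672402]), 'grasp_force': 0.0, 'gripper_width': 1.0015025398300035}
```

View pics/a.png

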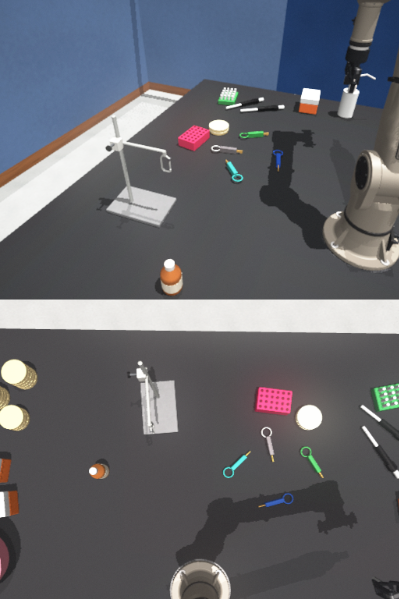

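```bash
python3 - <<'E'
import cv2
a=cv2.imread("pics/top0.png")[110:290,280:440]; b=cv2.imread("pics/side0.png")[120:300,120:380]
a=cv2.resize(a,None,fx=3.3,fy=3.3,interpolation=cv2.INTER_CUBIC);cv2.imwrite("pics/b.png",a)
E
```

```text
(no output)
```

View pics/b.png

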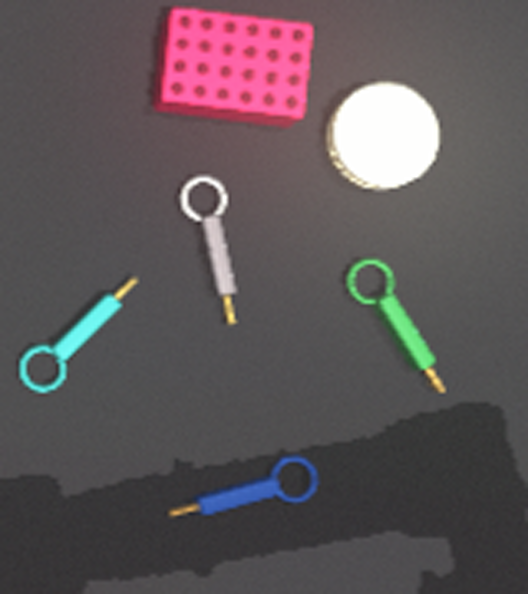

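The top view shows the grey fob with its body centre at about (346,187) px and its ring pointing away from the robot. The hook tip is near (194,167). Next I'll zoom in on the stand.

```bash
python3 - <<'E'
import cv2,numpy as np
a=cv2.imread("pics/top0.png")[70:190,150:250]; b=cv2.imread("pics/side0.png")[140:290,130:230]
a=cv2.resize(a,None,fx=4,fy=4,interpolation=cv2.INTER_CUBIC);b=cv2.resize(b,None,fx=4,fy=4,interpolation=cv2.INTER_CUBIC)
a=cv2.copyMakeBorder(a,0,120,0,0,0)
cv2.imwrite("pics/c.png",np.hstack([a,b]))
E
```

```text
(no output)
```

View pics/c.png

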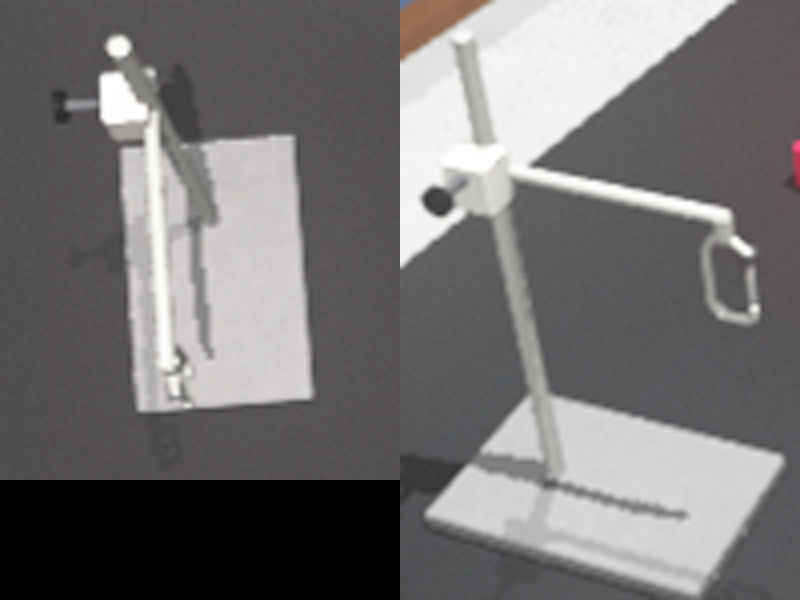

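The plate corners, the post top and the hook's C all show clearly in both views. I'll calculate from those pixels.

```bash
cat > h.py <<'E'
from workcell import env, eoat, solver, vision, models
import numpy as np, cv2
from scipy.spatial.transform import Rotation as R
def ray(c,uv,M=None):
    M=M or vision.camera_model(c); P=M["pose"]; d=P[:3,:3]@np.linalg.solve(M["mtx"],[*uv,1.]); return P[:3,3],d
def onz(c,uv,z,M=None):
    o,d=ray(c,uv,M); return o+d*(z-o[2])/d[2]
def onplane(c,uv,p,n,M=None):
    o,d=ray(c,uv,M); return o+d*((p-o)@n)/(d@n)
def proj(c,X,M=None):
    M=M or vision.camera_model(c); P=M["pose"]; q=M["mtx"]@(P[:3,:3].T@(np.asarray(X)-P[:3,3])); return q[:2]/q[2]
def down(yaw): # tool z down, tool y horizontal perpendicular to heading yaw (tool x along heading)
    c,s=np.cos(yaw),np.sin(yaw); return R.from_matrix(np.array([[c,s,0],[s,-c,0],[0,0,-1]])).as_quat()
E
python3 - <<'E'
from h import *
T=lambda x,y:(150+x/4,70+y/4); S=lambda x,y:(130+(x-400)/4,140+y/4)
for nm,f,cs in(("top",T,[(121,148),(294,135),(312,398),(138,410)]),("side",S,[(552,393),(783,460),(700,592),(425,517)])):
    C=np.array([onz(nm,f(*p),14)[:2] for p in cs]); print(nm,C.round(),C.mean(0).round(1))
    if nm=="top": Ct=C
e=(Ct[0]-Ct[3])+(Ct[1]-Ct[2]); print("yaw plate",np.arctan2(e[1],e[0]))
pt=onz("top",T(118,46),340);print("posttop",pt)
r1=onz("top",T(152,115),255);r2=onz("top",T(168,362),255);print("rod",r1,r2,np.arctan2(*(r1-r2)[1::-1]))
yaw=np.arctan2(*(r1-r2)[1::-1]); ex=np.array([np.cos(yaw),np.sin(yaw),0]);n=np.array([-ex[1],ex[0],0])
for p in [(706,275),(756,285),(738,318),(728,214),(718,228),(752,255),(485,90),(461,38)]:
    X=onplane("side",S(*p),r2,n); print(p,X.round(1),"along",round((X-r2)@ex,1))
im=cv2.imread("pics/top0.png").astype(int)
# fob body mask: greyish-bright
b,g,r=[im[150:225,325:365,i] for i in range(3)]
m=(np.minimum(np.minimum(b,g),r)>110); ys,xs=np.nonzero(m); w=onz
P=np.array([onz("top",(x+325,y+150),20)[:2] for x,y in zip(xs,ys)]); print(len(P),P.min(0),P.max(0))
pc=P.mean(0);u=np.linalg.svd(P-pc)[2][0];u*=np.sign(u[0]);t=(P-pc)@u
print("fob axis yaw",np.arctan2(u[1],u[0]),"ends",pc+u*t.min(),pc+u*t.max(),t.max()-t.min())
E
```

```text
top [[761. 234.]
 [772. 106.]
 [575.  89.]
 [565. 216.]] [668.4 161.1]
side [[757. 108.]
 [575.  97.]
 [562. 217.]
 [758. 240.]] [663.  165.4]
yaw plate 0.0880457666117075
posttop [709.34864116 166.4672787  340.        ]
rod [702.53657599 164.52727032 255.        ] [559.32971733 151.71434583 255.        ] 0.08923384074065673
(706, 275) [576.3 153.2 208. ] along 17.0
(756, 285) [544.6 150.4 209. ] along -14.8
(738, 318) [558.6 151.6 181.3] along -0.8
(728, 214) [557.5 151.5 255. ] along -1.8
(718, 228) [564.8 152.2 243.8] along 5.5
(752, 255) [545.2 150.4 230. ] along -14.2
(485, 90) [704.1 164.7 305.6] along 145.3
(461, 38) [712.9 165.5 337. ] along 154.2
230 [ 469.13417122 -268.98526047] [ 597.4061525 -220.2438893]
fob axis yaw 0.24182469700607084 ends [ 469.78993397 -268.44249696] [ 597.74476832 -236.88224   ] 131.78956503428802
```

```bash
python3 - <<'E'
from h import *
env.reach([517,-257,160],down(0.255))
eoat.gripper_to(0.5)
M=vision.camera_model("wrist"); im=vision.grab_frame("wrist"); cv2.imwrite("pics/w0.png",im[:,:,::-1])
for n in("fob","ring_bar"):
  for d in models.silhouettes("wrist",n)[:3]:
    e=d["extent"]; print(n,round(d["p"],2),np.round(e),onz("wrist",e[:2],12,M).round(1))
for q in [(529,-254,24),(529+35,-254+9,24)]: print(proj("wrist",q,M))
np.savez("w0.npz",mtx=M["mtx"],pose=M["pose"]); s=env.get_state(); print(s["clock"],s["tool_pos"],s["gripper_width"],s["joints"].round(2))
E
```

```text
fob 0.85 [256. 146.  44. 143.] [ 536.6 -253.1   12. ]
fob 0.73 [384. 239.  40.  92.] [ 477.9 -403.7   12. ]
fob 0.65 [115. 195. 114.  75.] [ 454.7 -131.    12. ]
ring_bar 0.94 [255. 147.  44. 143.] [ 536.  -252.4   12. ]
ring_bar 0.86 [382. 239.  48.  97.] [ 477.2 -401.1   12. ]
ring_bar 0.71 [240. 331.  90.  21.] [ 334.7 -288.1   12. ]
[254.75369626 156.49623364]
[254.91288322 116.3292624 ]
3.1583 [ 517.03035206 -256.94617657  159.9921959 ] 0.500357572083063 [ 0.62  0.41 -0.26  1.49  0.11  1.26 -0.97]
```

View pics/w0.png

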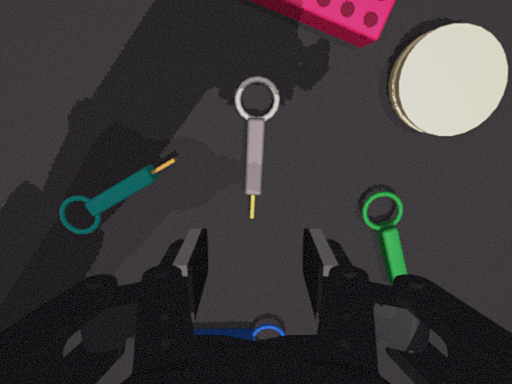

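The wrist picture shows the grey fob body running from (256,119) to (253.5,193) with its ring at (257.5,99), almost in line with the tool. Next I'll compute the exact pose and grasp it.

```bash
python3 - <<'E'
from h import *
M=dict(np.load("w0.npz"))
a=onz("wrist",(256,119.5),24,M);b=onz("wrist",(253.5,193),20,M);r=onz("wrist",(257.5,99.5),12,M);k=onz("wrist",(252.5,218),12,M)
print(a,b,r,k,np.linalg.norm((a-b)[:2]),np.linalg.norm((r-k)[:2]))
u=(r-k)[:2];yaw=np.arctan2(u[1],u[0]);u/=np.linalg.norm(u)
# ring centre is +52 along, blade tip -61
g=((r[:2]-52*u)+(k[:2]+61*u)+(a[:2]-36*u)+(b[:2]+36*u))/4
print("yaw",yaw,"grip",g)
p=g-12*u; q=down(yaw)
env.reach([*p,60],q)
hit=env.line_to([*p,3],max_speed=60,guard=6)
s=env.get_state();print(hit,s["tool_pos"],s["force"])
eoat.gripper_to(0.0)
s=env.get_state();print(s["tool_pos"],s["gripper_width"],s["grasp_force"],s["force"])
np.savez("g.npz",z=s["tool_pos"][2],yaw=yaw)
env.line_to([*p,120],max_speed=100)
M=vision.camera_model("wrist"); im=vision.grab_frame("wrist"); np.savez("w1.npz",mtx=M["mtx"],pose=M["pose"])
im2=vision.grab_frame("side")
cv2.imwrite("pics/w1.png",np.hstack([im[:,:,::-1],cv2.resize(im2[140:230,250:370,::-1],(512,384),interpolation=cv2.INTER_CUBIC)])[::1,::1]) 
i=cv2.imread("pics/w1.png"); cv2.imwrite("pics/w1s.png",cv2.resize(i,(800,300)))
s=env.get_state();print(s["clock"],s["tool_pos"],s["gripper_width"],s["grasp_force"],s["force"])
E
```

```text
[ 561.56213021 -246.64075389   24.        ] [ 493.89275411 -261.927671     20.        ] [ 578.55671702 -243.62384037   12.        ] [ 466.25629955 -268.04410753   12.        ] 69.374594025361 114.9249024914302
yaw 0.21412133296881344 grip [ 527.26559305 -254.58099315]
False [ 516.02131294 -257.31232418    3.4653438 ] [ 0.63027309 -0.0100579   0.4286643 ]
[ 515.57763348 -257.1344936     3.07905903] 0.0007847184793025798 0.0 [ 0.30127138 -0.31730257  0.52173569]
6.6417 [ 514.94315214 -256.90306844  119.12607333] 0.0028066857751770195 0.0 [ 0.22408427 -0.59729289  0.77274955]
```

View pics/w1s.png

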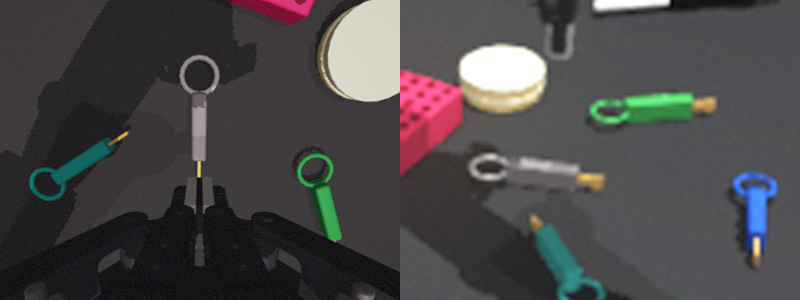

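The gripper shut on nothing. In the picture the fob still lies ahead of the fingertips. I'll check the geometry.

```bash
python3 - <<'E'
from h import *
M=dict(np.load("w1.npz")); s=env.get_state(); print(s["tool_pos"],R.from_quat(s["orientation"]).as_matrix().round(3).tolist())
print("TCP px",proj("wrist",s["tool_pos"],M),"floor under",proj("wrist",[*s["tool_pos"][:2],12],M))
f=1.28
for n,p,z in(("ring",(199.5,75.5),12),("front",(199.5,94),24),("back",(199,160),20),("blade",(199,177),12)): print(n,onz("wrist",(p[0]*f,p[1]*f),z,M))
print(M["pose"].round(3).tolist())
print(np.rad2deg(s["joints"]).round(1))
im=vision.grab_frame("top"); c=im[140:270,280:440,::-1]
cv2.imwrite("pics/t1.png",cv2.resize(c,None,fx=4,fy=4,interpolation=cv2.INTER_CUBIC))
print("top TCP px",proj("top",s["tool_pos"]),"fob px",proj("top",[527,-254.6,20]))
E
```

```text
[ 514.94315214 -256.90306844  119.12607333] [[0.977, 0.212, -0.002], [0.212, -0.977, 0.001], [-0.001, -0.001, -1.0]]
TCP px [254.31051128 221.61359054] floor under [254.81385093 176.59773971]
ring [ 578.79965947 -243.40514318   12.        ]
front [ 561.4937832  -247.20346106   24.        ]
back [ 493.00408935 -261.63340953   20.        ]
blade [ 470.84125834 -266.44782965   12.        ]
[[0.213, -0.943, -0.255, 578.788], [-0.977, -0.207, -0.053, -243.69], [-0.002, 0.26, -0.966, 291.605], [0.0, 0.0, 0.0, 1.0]]
[ 35.3  24.9 -14.6  89.2   6.6  66.9 -58.3]
top TCP px [356.10960902 187.84258245] fob px [345.94515096 187.03303154]
```

View pics/t1.png

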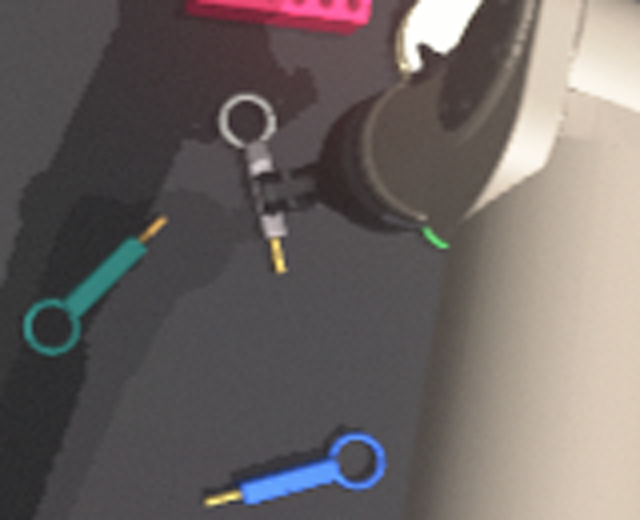

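The fob hasn't moved, and both cameras place it where I aimed. I'll repeat the descent and take pictures before and after closing.

```bash
python3 - <<'E'
from h import *
u=np.array([np.cos(.2125),np.sin(.2125)]); g=np.array([527.2,-254.6]); p=g-12*u; q=down(.2125)
eoat.gripper_to(0.6); print(env.get_state()["gripper_width"])
env.line_to([*p,40],q,max_speed=120)
ims=[]
def shot():
    ims.append(cv2.resize(vision.grab_frame("wrist"),(384,288))); ims.append(cv2.resize(vision.grab_frame("side")[150:240,250:370],(384,288),interpolation=cv2.INTER_CUBIC))
print(env.line_to([*p,3],max_speed=50,guard=6)); env.wait(0.2)
s=env.get_state();print(s["clock"],s["tool_pos"],s["gripper_width"],s["force"])
shot(); eoat.gripper_to(0.0); 
s=env.get_state();print(s["clock"],s["gripper_width"],s["grasp_force"]); env.wait(.3)
s=env.get_state();print(s["clock"],s["gripper_width"],s["grasp_force"],s["force"],s["tool_pos"]); shot()
cv2.imwrite("pics/d.png",np.vstack([np.hstack(ims[:2]),np.hstack(ims[2:])])[:,:,::-1])
E
```

```text
0.6033331283921687
False
9.1417 [ 515.82023808 -257.23250689    3.4123063 ] 0.596698247187744 [0.98703985 0.35869265 0.35560805]
9.775 0.000553259784702212 0.0
10.075 -0.003148845583085665 0.0 [-0.56185722  0.01715729  0.10718118] [ 515.4693059  -257.10579729    2.98375369]
```

View pics/d.png

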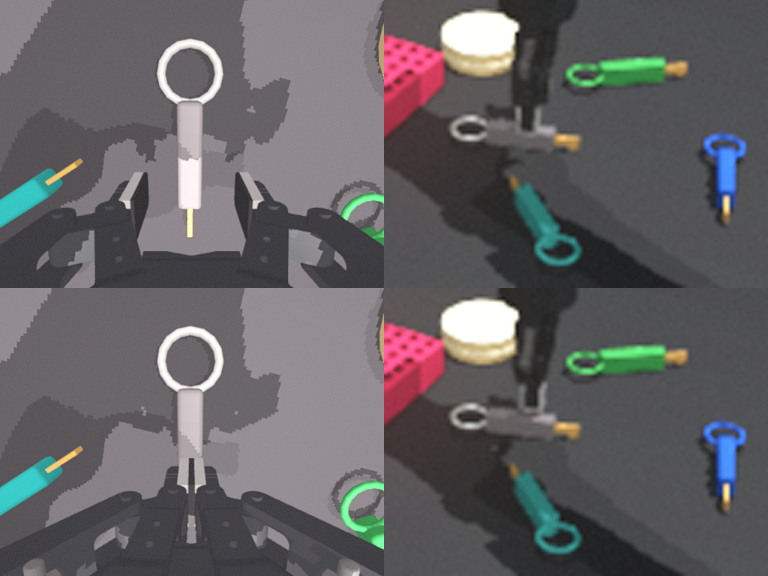

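The shut fingers pass over the fob, so the fingertips sit higher than the reported TCP. I'll feel for the bench with a guarded descent, straddling the fob.

```bash
python3 - <<'E'
from h import *
M=vision.camera_model("wrist"); s=env.get_state(); Rm=R.from_quat(s["orientation"]).as_matrix()
for d in (0,10,20,30):
  for x in (0,11): print(d,x,proj("wrist",s["tool_pos"]+Rm@[x,0,-d],M).round(1),end=" ")
print()
p=s["tool_pos"][:2]
env.line_to([*p,20],max_speed=80); eoat.gripper_to(0.5); env.wait(.2)
hit=env.line_to([*p,-35],max_speed=30,guard=3)
s=env.get_state();print(hit,s["clock"],s["tool_pos"],s["force"],s["gripper_width"])
E
```

```text
0 0 [254.2 221.7] 0 11 [254.2 202.3] 10 0 [254.1 228.7] 10 11 [254.1 208.2] 20 0 [254.1 236.4] 20 11 [254.1 214.9] 30 0 [254.  245.1] 30 11 [254.  222.4] 
True 12.7667 [ 515.32780425 -257.09806257  -31.39696997] [-1.02381484  0.39189166  4.22495401] 0.4966243467163439
```

```bash
python3 - <<'E'
from h import *
s=env.get_state(); p=s["tool_pos"][:2]
env.line_to([*p,-23],max_speed=60); eoat.gripper_to(0.0)
s=env.get_state();print(s["clock"],s["tool_pos"],s["gripper_width"],s["grasp_force"],s["force"],s["torque"])
np.savez("g.npz",p=s["tool_pos"],R=R.from_quat(s["orientation"]).as_matrix())
if s["gripper_width"]>.1:
    env.line_to([*p,80],max_speed=100)
    M=vision.camera_model("wrist"); im=vision.grab_frame("wrist"); np.savez("w2.npz",mtx=M["mtx"],pose=M["pose"])
    im2=vision.grab_frame("side")[100:220,250:410]
    s=env.get_state();print(s["clock"],s["tool_pos"],s["gripper_width"],s["grasp_force"],s["force"])
    cv2.imwrite("pics/e.png",np.hstack([cv2.resize(im,(400,300)),cv2.resize(im2,(400,300),interpolation=cv2.INTER_CUBIC)])[:,:,::-1])
E
```

```text
13.4333 [ 515.23191367 -257.04695821  -23.12441936] 0.16942598720682203 61.84857130050659 [-0.78358621  0.40816328  0.93120171] [-0.0044244   0.01447303 -0.01540937]
14.7167 [ 514.61886909 -256.80640938   79.03886056] 0.1674603069411649 61.615952253341675 [ 0.30434207 -0.11789696 -1.11324736]
```

View pics/e.png

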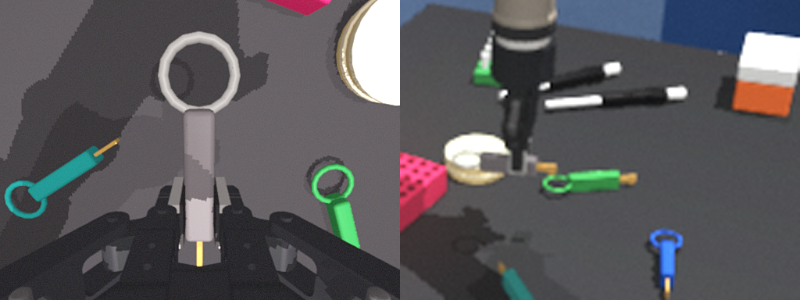

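It's held: width 0.167, 62 N, and level in both pictures. The ring is centred at about (199,74) in the half-size wrist view. I'll carry it to a pose before the mouth and compare ring and hook in the fixed cameras.

```bash
cat >> h.py <<'E'
YAW=0.0885; EX=np.array([np.cos(YAW),np.sin(YAW),0]); EY=np.array([-EX[1],EX[0],0]); HOOK=np.array([561.,152.,190.])
# wire centre (ring_bar) in tool frame: x along fob, z along fingers (down)
W=np.array([82.2,0,-35.1])
def tcp_for(wire_off,q=None,hook=None):
    """reported TCP that puts the wire at hook + offset (hook axes)"""
    q=down(YAW) if q is None else q; h=HOOK if hook is None else hook
    o=wire_off; return h+o[0]*EX+o[1]*EY+np.array([0,0,o[2]])-R.from_quat(q).apply(W)
E
python3 - <<'E'
from h import *
M=dict(np.load("w2.npz")); s=env.get_state(); Rm=R.from_quat(s["orientation"]).as_matrix()
print("ring ctr pred",proj("wrist",s["tool_pos"]+Rm@(W-[18,0,0]),M),"seen 254.7 94.7")
p=s["tool_pos"]; env.line_to([p[0]-20,p[1],230],max_speed=150)
T=tcp_for([-55,0,11]); print(T, solver.inverse_kinematics(T+[0,0,40],down(YAW)))
env.reach(T+[0,0,40],down(YAW)); env.line_to(T,max_speed=80); env.wait(.2)
s=env.get_state(); print(s["clock"],s["tool_pos"],s["force"],s["joints"].round(2),s["gripper_width"])
a=vision.grab_frame("side");b=vision.grab_frame("top");c=vision.grab_frame("wrist"); M=vision.camera_model("wrist"); np.savez("w3.npz",mtx=M["mtx"],pose=M["pose"])
for n,i in zip("abc",(a,b,c)): cv2.imwrite(f"pics/pre_{n}.png",i[:,:,::-1])
w=s["tool_pos"]+R.from_quat(s["orientation"]).apply(W); print("wire",w)
for n in("side","top","wrist"): print(n,"wire px",proj(n,w),"ring ctr",proj(n,w-18*EX),"hook",proj(n,HOOK))
x=cv2.resize(a[160:240,150:250],(400,320),interpolation=cv2.INTER_CUBIC);y=cv2.resize(b[125:205,160:260],(400,320),interpolation=cv2.INTER_CUBIC)
z=cv2.resize(c[:270,70:430],(360,270))
z=cv2.copyMakeBorder(z,0,0,0,440,0)
cv2.imwrite("pics/f.png",np.vstack([np.hstack([x,y]),z])[:,:,::-1])
E
```

```text
ring ctr pred [254.03554634  99.27838569] seen 254.7 94.7
[424.33694176 139.87364392 165.9       ] [ 0.18419452  0.13434058 -0.59886822  1.74680867  0.07878743  1.28445298
 -1.9150585 ]
18.2167 [424.85072623 140.10814251 166.50783948] [ 0.13161853 -0.15104764 -0.49134395] [ 0.18  0.17 -0.6   1.81  0.1   1.19 -1.94] 0.170692804522677
wire [506.68115014 147.36364185 201.72132344]
side wire px [234.46675279 217.39542627] ring ctr [241.84026663 219.09594414] hook [213.1883056  216.35577322]
top wire px [197.14538294 186.06860516] ring ctr [197.62897825 193.5287119 ] hook [196.55670728 164.4071783 ]
wrist wire px [253.66068288  49.41532107] ring ctr [253.66157245  98.78207902] hook [ 254.30026806 -104.59851933]
```

View pics/f.png

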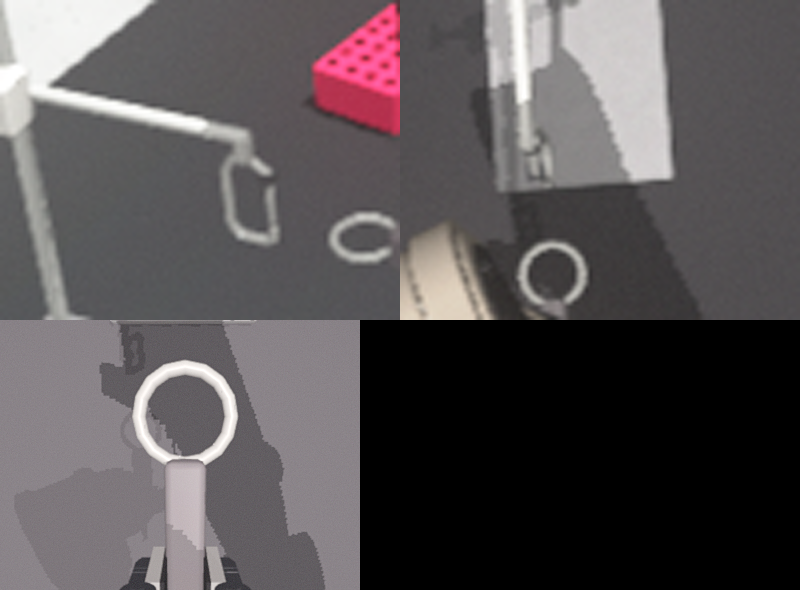

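The ring shows level at about (240.8,219.5) in the side view and (198.3,193.8) in the top view, within 1 px of prediction. I'll now triangulate ring and hook against each other.

```bash
python3 - <<'E'
from h import *
from scipy.optimize import least_squares
w=np.array([506.68,147.36,201.72])-18*EX
f=lambda X:np.r_[proj("side",X)-[240.75,219.5],proj("top",X)-[198.25,193.75]]
r=least_squares(f,w); print("ring ctr tri",r.x.round(1),"pred",w.round(1),r.fun.round(2))
S=lambda x,y:np.array((150+x/4,160+y/4)); T=lambda x,y:np.array((160+(x-400)/4,125+y/4))
H=lambda h,o:h+o[0]*EX+np.array([0,0,o[1]])
# side features (image pts): bowl underside mid, back bar mid col, gate/nose col, top
def g(v):
    h=np.array([v[0],v[1],v[2]]); o=[]
    a=proj("side",H(h,(13,20)));b=proj("side",H(h,(-14,15)));c=proj("side",H(h,(0,-6)));d=proj("side",H(h,(0,65)))
    t=proj("top",H(h,(-14,5)))
    return np.r_[a[0]-S(230,200)[0], b[0]-S(272,210)[0], c[1]-S(256,237)[1], t-T(543,179)]
r=least_squares(g,HOOK); print("hook free z",r.x.round(1),r.fun.round(2))
for n in ("side","top"):
    print(n,[(o,proj(n,H(HOOK,o)).round(1).tolist()) for o in((13,20),(-14,15),(0,-6),(0,50),(-14,5),(-50,65),(0,65),(60,65))])
im=cv2.imread("pics/pre_a.png"); print("side row212 cols203-225",im[212,200:226,1].tolist()); print("side col213 rows 210-228",im[210:228,213,1].tolist())
it=cv2.imread("pics/pre_b.png")
for rr in (150,158,163,166,169,171): print("top row",rr,it[rr,185:205,1].tolist())
E
```

```text
ring ctr tri [490.1 145.4 199.6] pred [488.8 145.8 201.7] [ 0.7   0.08 -0.3  -0.7 ]
hook free z [560.4 153.8 189.1] [-0.34 -0.01 -0.05  0.17  0.33]
side [((13, 20), [207.3, 208.3]), ((-14, 15), [218.1, 212.5]), ((0, -6), [213.4, 218.4]), ((0, 50), [211.2, 198.7]), ((-14, 5), [218.5, 215.9]), ((-50, 65), [231.2, 197.6]), ((0, 65), [210.5, 193.2]), ((60, 65), [186.7, 188.1])]
top [((13, 20), [194.8, 157.7]), ((-14, 15), [195.9, 169.2]), ((0, -6), [197.0, 164.8]), ((0, 50), [193.0, 160.9]), ((-14, 5), [196.6, 169.8]), ((-50, 65), [193.3, 181.7]), ((0, 65), [191.9, 159.8]), ((60, 65), [190.2, 133.8])]
side row212 cols203-225 [85, 85, 86, 87, 85, 84, 126, 157, 130, 91, 84, 85, 85, 85, 85, 84, 102, 141, 135, 91, 84, 85, 83, 84, 84, 86]
side col213 rows 210-228 [86, 85, 85, 84, 83, 85, 87, 105, 164, 184, 135, 80, 85, 86, 85, 86, 85, 88]
top row 150 [122, 110, 111, 118, 206, 230, 191, 150, 131, 136, 133, 132, 132, 134, 134, 134, 134, 133, 132, 135]
top row 158 [122, 106, 108, 109, 131, 180, 197, 173, 136, 108, 101, 117, 130, 134, 133, 135, 134, 136, 137, 135]
top row 163 [131, 120, 106, 106, 121, 126, 109, 106, 111, 119, 149, 172, 156, 130, 137, 135, 134, 135, 134, 133]
top row 166 [132, 120, 107, 107, 120, 132, 117, 134, 165, 137, 111, 170, 178, 138, 134, 135, 136, 135, 134, 134]
top row 169 [133, 131, 118, 108, 121, 134, 119, 93, 94, 100, 83, 105, 128, 134, 131, 132, 134, 136, 135, 133]
top row 171 [132, 119, 104, 107, 120, 132, 134, 129, 126, 127, 124, 136, 133, 105, 115, 115, 115, 112, 110, 106]
```

```bash
sed -i 's/HOOK=np.array(.*/HOOK=np.array([560.5,152.3,190.])/' h.py; cat >> h.py <<'E'
def wire(): # wire position in hook axes
    s=env.get_state(); v=s["tool_pos"]+R.from_quat(s["orientation"]).apply(W)-HOOK; return np.array([v@EX,v@EY,v[2]]),s
def rep(t,f0=0):
    v,s=wire(); f=s["force"]-f0; print(t,"t",round(s["clock"],2),"wire",v.round(1),"F",np.round([f@EX,f@EY,f[2]],2),"w",round(s["gripper_width"],3),"T",s["torque"].round(2)); return v,s
E
python3 - <<'E'
from h import *
env.line_to(tcp_for([-34,0,11]),max_speed=60); env.wait(.3)
v,s=rep("pre"); f0=s["force"].copy(); np.save("f0.npy",f0)
hit=env.line_to(tcp_for([0,0,11]),max_speed=14,guard=2.2); print(hit); rep("contact",f0); env.wait(.2); rep("settled",f0)
E
```

```text
pre t 19.16 wire [-34.2   0.   11. ] F [-0.11 -0.49 -0.52] w 0.172 T [-0.    0.02  0.01]
True
contact t 20.66 wire [-13.8  -0.4   9.5] F [-2.24 -0.32 -0.6 ] w 0.174 T [-0.09  0.32 -0.01]
settled t 20.86 wire [-14.9  -0.6   8.5] F [-2.41 -0.78 -0.12] w 0.167 T [-0.14  0.28 -0.02]
```

```bash
python3 - <<'E'
from h import *
f0=np.load("f0.npy"); v,s=rep("now",f0)
Rm=R.from_quat(s["orientation"]).as_matrix(); print("tool x axis",Rm[:,0].round(4),"tool z",Rm[:,2].round(4)); print("dTCP",(s["tool_pos"]-tcp_for([0,0,11])).round(2))
q=down(YAW); env.line_to(tcp_for([-15,0,11]),q,max_speed=20); env.wait(.3); v,s=rep("recentred",f0)
Rm=R.from_quat(s["orientation"]).as_matrix(); print("tool x axis",Rm[:,0].round(4)); print("dTCP",(s["tool_pos"]-tcp_for([-15,0,11])).round(2))
a=vision.grab_frame("side"); cv2.imwrite("pics/con_a.png",a[:,:,::-1])
for r in (204,208,210,212,214,216,218,220): print(r,a[r,202:250,1].tolist())
E
```

```text
now t 20.86 wire [-14.9  -0.6   8.5] F [-2.41 -0.78 -0.12] w 0.167 T [-0.14  0.28 -0.02]
tool x axis [ 0.996   0.0886 -0.0071] tool z [-0.0069 -0.0021 -1.    ]
dTCP [-15.05  -2.    -1.95]
recentred t 21.41 wire [-15.   -0.2  10.9] F [-2.31 -0.71 -0.81] w 0.167 T [-0.2   0.39 -0.11]
tool x axis [ 9.961e-01  8.820e-02 -2.000e-04]
dTCP [-0.02 -0.17 -0.05]
204 [87, 86, 86, 126, 157, 129, 90, 84, 84, 86, 84, 83, 80, 78, 82, 77, 72, 79, 83, 84, 83, 84, 82, 84, 86, 84, 84, 83, 83, 85, 80, 74, 64, 65, 79, 114, 134, 136, 135, 113, 79, 68, 72, 68, 70, 73, 61, 46]
208 [85, 85, 85, 108, 143, 148, 113, 83, 82, 85, 85, 85, 85, 106, 143, 129, 86, 84, 86, 86, 84, 83, 84, 83, 83, 82, 84, 85, 84, 83, 84, 78, 57, 42, 45, 60, 69, 71, 66, 53, 46, 50, 49, 48, 49, 46, 48, 46]
210 [85, 85, 84, 96, 135, 155, 121, 85, 84, 86, 85, 84, 83, 116, 149, 126, 83, 83, 82, 90, 136, 165, 162, 159, 159, 156, 153, 141, 112, 90, 83, 81, 78, 63, 45, 44, 50, 54, 58, 57, 47, 40, 42, 44, 45, 46, 49, 47]
212 [85, 84, 83, 83, 124, 156, 130, 87, 85, 84, 86, 86, 85, 124, 155, 123, 128, 159, 172, 172, 149, 138, 134, 125, 127, 140,
[... 250 characters left out ...]
10, 102, 72, 41, 41, 45, 47, 50, 47, 40, 42, 41, 47, 47]
216 [85, 85, 84, 86, 93, 134, 170, 161, 128, 92, 84, 85, 85, 87, 106, 131, 125, 102, 83, 84, 83, 84, 84, 82, 84, 84, 83, 81, 85, 96, 106, 107, 113, 110, 115, 114, 106, 82, 65, 54, 50, 50, 47, 45, 43, 41, 44, 46]
218 [85, 85, 87, 86, 85, 90, 118, 174, 202, 186, 171, 162, 151, 143, 134, 148, 178, 158, 111, 88, 84, 84, 85, 83, 82, 84, 90, 116, 124, 107, 95, 92, 92, 95, 92, 93, 97, 100, 98, 94, 95, 93, 94, 74, 42, 41, 40, 42]
220 [85, 86, 84, 84, 86, 85, 85, 83, 91, 107, 122, 135, 146, 150, 147, 137, 132, 149, 171, 187, 186, 173, 167, 161, 174, 195, 194, 166, 140, 110, 95, 91, 92, 89, 92, 92, 92, 93, 91, 92, 91, 90, 98, 80, 43, 44, 44, 43]
```

```bash
python3 - <<'E'
from h import *
f0=np.load("f0.npy"); q=down(YAW)
for x in (-9,-4,0,4,7):
    hit=env.line_to(tcp_for([x,0,11]),q,max_speed=15,guard=5); v,s=rep(f"{x} {hit}",f0)
    F=s["force"]-f0
    if hit or np.linalg.norm(F)>9: break
env.wait(.2); v,s=rep("end",f0)
a=vision.grab_frame("side"); cv2.imwrite("pics/in_a.png",a[:,:,::-1])
E
```

```text
-9 False t 22.01 wire [-9.1  0.3 10.9] F [-2.29  0.   -0.06] w 0.173 T [-0.12  0.46 -0.06]
-4 False t 22.49 wire [-4.1  0.  10.7] F [-1.17  0.38 -1.25] w 0.17 T [-0.1   0.58 -0.1 ]
0 False t 22.91 wire [ 0.  -0.2 10.6] F [-0.83 -0.13 -2.97] w 0.171 T [-0.12  0.54 -0.06]
4 False t 23.32 wire [ 5.5  0.3 12.2] F [ 0.13 -0.4  -0.29] w 0.172 T [-0.05  0.02  0.01]
7 False t 23.68 wire [ 7.   0.1 11.1] F [-1.02  0.19 -0.24] w 0.171 T [-0.03  0.29 -0.  ]
end t 23.88 wire [ 7.   0.1 11. ] F [-0.62  0.84 -0.24] w 0.169 T [0.02 0.18 0.02]
```

```bash
python3 - <<'E'
import cv2
a=cv2.imread("pics/in_a.png")[:,:,1];b=cv2.imread("pics/side0.png")[:,:,1]
for r in range(196,223,2): print(r,a[r,200:240].tolist()); print("   0",b[r,200:225].tolist())
E
```

```text
196 [88, 88, 86, 87, 86, 85, 86, 94, 128, 155, 155, 148, 135, 104, 85, 85, 84, 83, 82, 85, 85, 83, 85, 84, 85, 84, 84, 85, 88, 112, 135, 136, 134, 116, 87, 67, 45, 41, 45, 44]
   0 [87, 90, 85, 89, 88, 87, 90, 94, 129, 158, 168, 176, 170, 128, 86, 84, 86, 85, 85, 85, 85, 85, 86, 84, 84]
198 [85, 89, 86, 88, 87, 85, 92, 111, 138, 153, 158, 149, 135, 108, 84, 84, 85, 85, 84, 84, 85, 84, 86, 85, 85, 85, 83, 86, 110, 132, 135, 134, 125, 99, 79, 62, 42, 43, 44, 44]
   0 [87, 89, 88, 86, 88, 88, 92, 112, 137, 156, 166, 174, 176, 142, 92, 87, 85, 85, 85, 83, 86, 85, 86, 84, 87]
200 [86, 87, 87, 87, 88, 97, 130, 147, 140, 135, 142, 141, 148, 182, 178, 126, 93, 82, 82, 84, 85, 85, 85, 81, 73, 69, 77, 103, 129, 134, 135, 132, 111, 83, 86, 69, 46, 47, 43, 42]
   0 [88, 86, 88, 88, 86, 100, 130, 150, 140, 135, 151, 155, 200, 248, 249, 207, 115, 83, 85, 88, 86, 85, 86, 85, 85]
202 [86, 87, 86, 86, 94, 128, 150, 125, 89, 84, 86, 87, 93, 114, 157, 184, 181, 143, 95, 81, 85, 84, 79, 71, 65, 64, 98, 129, 135, 134, 132, 104, 68, 71, 69, 70, 89, 88, 55, 45]
   0 [89, 87, 87, 87, 95, 126, 150, 127, 93, 
[... 2251 characters left out ...]
2, 79, 57, 45, 41, 44]
   0 [86, 85, 86, 88, 88, 86, 86, 91, 116, 176, 201, 185, 172, 163, 150, 145, 132, 150, 187, 159, 93, 83, 83, 87, 84]
220 [86, 85, 85, 86, 86, 84, 84, 84, 85, 85, 90, 106, 117, 120, 128, 139, 140, 131, 121, 101, 78, 83, 88, 91, 92, 89, 91, 93, 91, 91, 89, 91, 88, 91, 90, 99, 83, 45, 46, 42]
   0 [88, 85, 87, 86, 90, 86, 87, 85, 89, 85, 95, 109, 121, 133, 147, 157, 162, 152, 135, 110, 81, 85, 84, 85, 85]
222 [86, 84, 84, 85, 87, 85, 84, 84, 84, 84, 84, 84, 84, 85, 83, 84, 86, 81, 84, 82, 82, 84, 83, 80, 79, 81, 84, 85, 85, 84, 85, 90, 91, 92, 89, 88, 72, 45, 43, 44]
   0 [88, 86, 87, 87, 86, 88, 88, 88, 86, 87, 87, 85, 86, 87, 87, 85, 85, 84, 85, 87, 84, 86, 85, 85, 83]
```

The gate column is back at its shut position (217), and the ring wire sits inside next to the back bar. Next I lower it and tug.

```bash
python3 - <<'E'
from h import *
f0=np.load("f0.npy"); q=down(YAW)
env.line_to(tcp_for([3,0,10]),q,max_speed=20)
hit=env.line_to(tcp_for([2,0,1.5]),q,max_speed=15,guard=2.5); rep(f"low {hit}",f0); env.wait(.3); v,s=rep("low settled",f0)
f1=s["force"].copy(); z=max(v[2],1.5)
hit=env.line_to(tcp_for([-16,0,z]),q,max_speed=10,guard=4.9); v,s=rep(f"tug {hit}",f1); env.wait(.5); v,s=rep("tug hold",f1)
E
```

```text
low False t 25.0 wire [2.1 0.1 1.5] F [0.78 0.6  0.25] w 0.168 T [-0.01  0.08  0.01]
low settled t 25.3 wire [2.  0.  1.6] F [0.02 0.77 0.44] w 0.167 T [0.01 0.05 0.03]
tug True t 26.52 wire [-9.4 -0.   1.9] F [ 1.87  0.37 -0.11] w 0.171 T [ 0.12 -0.4   0.05]
tug hold t 27.02 wire [-9.6 -0.2  1.3] F [3.24 1.13 0.52] w 0.172 T [ 0.31 -0.83  0.12]
```

```bash
python3 - <<'E'
from h import *
f0=np.load("f0.npy"); q=down(YAW)
for i in range(4):
    env.wait(.1); v,s=rep("hold",f0)
x=v[0]; F=[]
for k in range(5):
    x-=.3; env.line_to(tcp_for([x,0,1.5]),q,max_speed=5); env.wait(.15)
    fs=[]
    for i in range(4): env.wait(.04); fs.append((env.get_state()["force"]-f0)@EX)
    m=np.mean(fs); v,s=rep(f"step mean {m:.2f}",f0)
    if m>4.7: break
E
```

```text
hold t 27.12 wire [-9.6 -0.2  1.3] F [3.16 2.03 1.13] w 0.171 T [ 0.3  -0.85  0.07]
hold t 27.23 wire [-9.6 -0.2  1.3] F [3.65 1.93 0.7 ] w 0.174 T [ 0.29 -0.97  0.04]
hold t 27.32 wire [-9.6 -0.2  1.3] F [4.85 0.82 1.71] w 0.171 T [ 0.4  -0.99  0.09]
hold t 27.43 wire [-9.6 -0.2  1.3] F [5.07 1.68 1.75] w 0.172 T [ 0.39 -1.1   0.07]
step mean 4.94 t 28.07 wire [-9.7 -0.2  1.5] F [4.9  1.42 1.23] w 0.168 T [ 0.29 -1.16  0.07]
```

```bash
python3 - <<'E'
from h import *
f0=np.load("f0.npy"); q=down(YAW)
tq=lambda d:(R.from_rotvec(-np.deg2rad(d)*EY)*R.from_quat(q)).as_quat()
env.line_to(tcp_for([-3,0,1.5]),q,max_speed=15); env.wait(.2); v,s=rep("slack",f0)
for d in range(8,57,8):
    t=tq(d)
    try: hit=env.line_to(tcp_for([-2,0,1.5],t),t,max_speed=35,guard=3.5)
    except env.IKError as e: print("IK",d); break
    v,s=rep(f"{d} {hit}",f0)
    if hit: break
print(s["joints"].round(2))
E
```

```text
slack t 28.88 wire [-3.2 -0.   1.4] F [ 0.45  0.15 -1.43] w 0.169 T [-0.08  0.01 -0.02]
8 False t 29.4 wire [-1.9 -0.1  1.9] F [ 0.47  1.1  -0.16] w 0.167 T [-0.02  0.19 -0.  ]
16 False t 29.91 wire [-1.2  0.   2.1] F [ 0.27  0.77 -0.4 ] w 0.171 T [-0.08  0.37 -0.01]
24 False t 30.42 wire [-1.1  0.1  2.2] F [ 0.44  1.05 -0.43] w 0.173 T [-0.09  0.45  0.03]
32 False t 30.93 wire [-1.   0.3  2.3] F [-0.02  1.56 -0.21] w 0.173 T [-0.02  0.65  0.01]
IK 40
[ 0.1   0.04 -0.56  2.24  0.57  0.4  -2.42]
```

```bash
python3 - <<'E'
from h import *
f0=np.load("f0.npy"); q=down(YAW); t=(R.from_rotvec(-np.deg2rad(32)*EY)*R.from_quat(q)).as_quat()
env.wait(.2); rep("a",f0)
hit=env.line_to(tcp_for([-1,0,0],t),t,max_speed=8,guard=1.5); env.wait(.2); v,s=rep(f"low {hit}",f0)
eoat.gripper_to(0.6); env.wait(.3)
rep("open",f0)
p=s["tool_pos"]; zt=R.from_quat(t).apply([0,0,1]); s=env.get_state()
print(env.line_to(s["tool_pos"]-zt*90,max_speed=120,guard=6)); rep("back",f0)
c=vision.grab_frame("wrist"); a=vision.grab_frame("side"); cv2.imwrite("pics/rel_a.png",a[:,:,::-1])
s=env.get_state(); print(s["tool_pos"],s["clock"])
cv2.imwrite("pics/fin.png",np.hstack([cv2.resize(a[160:280,150:270],(400,400),interpolation=cv2.INTER_CUBIC),cv2.resize(c,(400,400))])[:,:,::-1])
E
```

```text
a t 31.12 wire [-0.8  0.1  2.6] F [ 0.88  0.55 -0.52] w 0.168 T [-0.13  0.66  0.05]
low False t 31.7 wire [-1.  0. -0.] F [-0.1   1.41 -0.89] w 0.171 T [-0.06  0.66  0.01]
open t 32.44 wire [-1.  0.  0.] F [0.05 0.44 0.97] w 0.602 T [-0.05  0.58 -0.  ]
False
back t 33.34 wire [-48.9  -0.1  75.5] F [-0.03  1.    0.41] w 0.606 T [-0.01  0.54  0.01]
[460.72751758 143.27711304 191.87324157] 33.4417
```

View pics/fin.png

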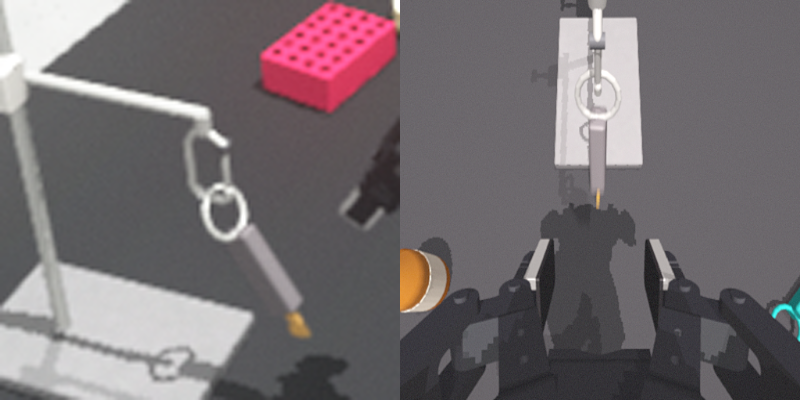

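The key hangs caught in the shut hook and is still swinging, and the gripper is clear. I'll back off further and wait for the swing to die out.

```bash
python3 - <<'E'
from h import *
s=env.get_state()
try: env.line_to(s["tool_pos"]-EX*50+[0,0,30],max_speed=120)
except env.IKError: print("IK")
env.wait(6)
while True:
    fr=[]
    for k in range(6): fr.append(vision.grab_frame("side")[190:265,190:260].astype(int)); env.wait(.09)
    d=max(np.abs(f-fr[0]).max() for f in fr); st=np.array(fr); n=((st.max(0)-st.min(0)).max(-1)>25).sum()
    t=env.get_state()["clock"]; print(round(t,1),d,n)
    if (t>44 and n<3) or t>62: break
    env.wait(1.5)
E
```

```text
IK
40.3 65 38
42.6 6 0
45.0 6 0
```

```bash
python3 - <<'E'
from h import *
a=vision.grab_frame("side")
for p in (0,-20,-50,-70,-100): 
    x=proj("side",HOOK+[0,0,p-2]); r,c=int(round(x[1])),int(round(x[0])); print(p,(c,r),a[r,c-8:c+9,1].tolist())
print([(round(d["p"],2),d["extent"]) for d in models.silhouettes("side","fob")[:5]])
E
```

```text
0 (213, 217) [87, 87, 114, 155, 178, 182, 178, 174, 183, 180, 230, 243, 230, 236, 229, 157, 94]
-20 (214, 224) [158, 156, 102, 89, 86, 87, 85, 88, 86, 87, 88, 86, 87, 95, 149, 189, 154]
-50 (215, 234) [87, 86, 87, 85, 81, 87, 101, 108, 109, 111, 110, 106, 95, 86, 85, 84, 88]
-70 (216, 240) [89, 86, 87, 84, 79, 89, 106, 110, 109, 110, 108, 95, 84, 89, 89, 86, 85]
-100 (217, 249) [150, 117, 94, 87, 83, 97, 105, 107, 106, 111, 106, 95, 86, 89, 88, 89, 86]
[(0.65, [356.6, 205.5, 9.5, 17.6]), (0.53, [333.4, 173.7, 18.3, 5.5]), (0.51, [213.9, 237.8, 16.1, 42.1]), (0.47, [300.5, 219.7, 25.0, 27.4])]
```

The key hangs vertically and still under the hook, so I'm handing in.

```bash
python3 -c "
from workcell import env
print(env.close_job())"
```

```text
the job is handed in; nothing more can be done
None
```

The cold-room key hangs still in the shut snap hook after a tug of about 5 N. I handed the job in at about 45 s of the 72 s allowed, with no rack, dish or jar contact that I know of; the verdict wasn't shown.

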